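Pack the shoe-polish kit into its brush box

ROBOT

A 6-joint arm with a two-finger parallel gripper is mounted at the origin on the work surface. World frame = base frame: x ahead of the robot, y to its left, z up, the work surface at z = 0. Lengths are in m, angles in rad, forces in N, time in s.
With the tool pointing down it reaches from about 0.375 to 0.9 m from the base axis. Payload 3.1 kg.
Tool frame: the origin (TCP) lies between the finger pads; the fingertips stand robot.tip_extent ahead of it and the grasp point (between the pads) lies 3 mm ahead of it (robot.tip_extent is the distance from the TCP to the fingertips, in m); z points along the fingers, x is the direction in which the jaws open and shut, and the axes are right-handed (so a half turn about z gives the same grasp; the last joint's range is limited). The gripper opens to 87 mm and grips with 3 to 60 N. Pads are 19 mm wide; open, the fingers measure 117 mm over their backs; the gripper's body (75 mm by 190 mm) begins 51 mm behind the grasp point.
Start: joints at [-1.425, 0.527, 1.433, -0, 1.181, -0.178], TCP at [0.199, -0.592, 0.245] pointing down, gripper open.
Joint ranges: [-3.08, 3.08], [-0.75, 2.2], [0.22, 2.44], [-1.43, 4.57], [0, 2.65], [-2.85, 2.85]. Speed limits (rad/s): [2.79, 2.79, 3.14, 3.14, 3.14, 3.14].

INTERFACE

Orientations are given as a unit quaternion [x, y, z, w].
In Python, from rig import robot, cams gives the robot as it stands.
- The arm moves only by the tool carry_out, never from a script. Its argument "steps" is a list of rows, each a list of 3 entries, a list of its own where there are three numbers: the shift along the world's x, y, z in cm, then the turn about the world's z in degrees, then the closure, from 0 (fully open) to 1 (shut). In form: [[[dx, dy, dz], spin, fingers], ...]. A call has 1 to 10 rows; each row shifts and turns the pose as measured when the row begins; what a row does not reach is not made up. A row lasts 1/10 s, in which the tool goes at most 50 mm and 8.59 degrees, less where a joint would pass 70% of its speed; a pose out of reach is approached as far as the arm can. A call with a gripper value outside its range is refused whole. The fingers move at their own pace and stop on an object; "squeeze" is the grip in N (left out, the last holds). Time passes only in rows, so rows that do not move let the fingers close. It gives the time, the measured TCP pose, the force and the opening at its end, in the units of the state.
- robot.get_obs(): the state, without advancing time (a new reading comes with each control period).
- cams.camera(name): name is "side" or "top"; returns a dict with "pixels" (384x512x3 uint8, red, green, blue), "fx", "fy", "cx", "cy" (pixels), "k1" (the pictures are not rectified: a ray, as slopes to the right and down, at radius r is drawn at 1 + k1 r^2 times it, then the intrinsics apply), "eye" and "rotation" of the camera in the world. Camera axes: x right, y up, looking along -z (the intrinsics and any distortion apply to the point x, -y, -z); pixel columns grow to the right and rows downward; lengths in m; the calibration is good to about 2 mm. A picture is of the moment at which its call begins. There is no depth.
- robot.hand_in(): hands the job in, once; it reports no verdict.
The state is a dict: "time": time; "q": joint angles; "joint_velocities": joint speeds; "joint_torque": joint torques, N m; "position": TCP position; "tool_rot": TCP orientation; "ft_force": force on the tool from outside, world axes, zero at the start; "moment": the same for the moment, N m; "grip_width": finger opening in m.
Only numpy, scipy, OpenCV 4.12 (cv2) and the standard library are available. Lean on these libraries where they do the work, as an engineer would, in place of code of your own. Each camera call takes 0.05 s, during which the arm holds its last target. There are 200 camera calls.

TASK

Pack the shoe-polish kit into the open box: lay the brush lengthwise in the long bay, bristles down, with the shoe horn, hollow side down, lengthwise on the middle of its back. In the square well stack the three tins flat and centred, largest at the bottom, smallest on top. Leave the shoe last and the mug where they stand.

Things in the scene. Friction and masses are not known exactly. Their poses are not given: they have to be found in the camera images.
- box: Open pine box, fixed: 198 (x) by 250 (y) by 52 mm high, origin at the centre of its underside, z up. Walls 9 thick, floor 6 thick, dividers 44 high. Long bay: 180 (x) by 104 inside, centre at (0, 64) mm. Square well: 120 by 120 inside, centre at (-30, -56). Behind the well, at (64, -56), two fixed daubers 33 high. Brass clasp on the -x side; the open lid, same size, lies behind the box (x 99 to 298).
- brush_mid (a point): Shoe brush, loose, about 160 g: an oblong with rounded ends, 150 long (its x) by 50 wide (its y) by 48 mm high. Dark bristles below (26 mm, 44 wide), wooden back above (upper 22 mm, 50 wide, flat on top). The point is its centre, 24 mm above its underside; z up. Starts lying on the table in front of the box, bristles down, along the box's clasp side.
- horn_mid (a point): Beige plastic shoe horn, loose, about 35 g: a straight channel 150 long (its x), 34 mm wide (its y) at the middle, 29 at the narrow (-x) end and 38 at the broad (+x) end, 15 mm high with nearly upright sides, walls 3 mm, hollow side down. The point is its centre, 7.5 mm above its underside; z up. Starts on the table between box and basin.
- tin_large_mid (a point): Largest of three flat round polish tins (dark body, bare metal lid), loose, about 120 g: 68 mm in diameter, 30 mm high, flat top and bottom. The point is its centre, 15 mm above its underside; z up. Starts on top of the basin; the three tins change places.
- tin_medium_mid (a point): Medium polish tin, same look, about 80 g: 56 mm in diameter, 26 mm high. The point is its centre, 13 mm above its underside; z up. Starts on top of the basin.
- tin_small_mid (a point): Smallest polish tin, same look, about 50 g: 44 mm in diameter, 22 mm high. The point is its centre, 11 mm above its underside; z up. Starts on top of the basin.
- basin: Green enamel basin, upside down, fixed: a platform 105 mm high, flat top 300 mm across, rim 370 mm across. Origin: centre of its underside, z up. In its frame the tins stand near (-50, 90), (-80, 0) and (-50, -90) mm, about 95 mm apart; the last stands along y on the +x half.
- last: Steel shoe last (foot shape), heavy (about 1.6 kg), on the basin: 175 long (its x, toe at +x), 62 wide, 70 mm high at the heel. Origin: centre of its underside; z up. To be left alone.
- mug: Enamel mug, loose, on the table beyond the shoe horn: 82 mm in diameter, 78 mm high, with a handle on its +y side (pointing away from the robot). Origin: centre of its underside. To be left alone.
Things that resemble listed ones, but are neither listed nor needed, are in the scene too. Leave any turquoise look-alike of the part that bears brush_mid alone. What is shaped like the part that bears tin_medium_mid but pink is not meant.

How it is judged:
By the outcome, as a careful person would: the job done as asked, in the order asked, and still so for the second after the job is handed in, with the robot touching nothing.
It also fails if it takes over 134 s, if anything falls off the work surface, if the arm or the gripper's body presses on something with over 40 N, if the wrist force passes 120 N, or if a joint passes its speed limit or range.

## Working session

There is one attempt and no reset: what is moved stays moved. The work goes in short steps, Python scripts to look and compute and a tool call to move; the robot and the scene stay as the last step left them, time stands still between calls to the robot, and variables do not carry over. Pictures are saved under pics/ and viewed, about 12 in all and at most 16, crops included, and the job is handed in when it is done.

Besides the shell and the picture viewer there is one more tool, called after "Emit:" as name(argument=value, ...) on one line, values as JSON. carry_out: Moves the arm, as the interface text tells. Its arguments: {"type":"object","properties":{"steps":{"type":"array"},"squeeze":{"type":"number"}},"required":["steps"]}

```bash
ls; mkdir -p pics; cat > h.py <<'E'
import numpy as np, cv2
from rig import robot, cams
def snap(n,f=None):
    c=cams.camera(n)
    if f: cv2.imwrite('pics/'+f,cv2.cvtColor(c['pixels'],cv2.COLOR_RGB2BGR))
    return c
def ray(c,u,v):
    d=np.array([[ (u-c['cx'])/c['fx'], (v-c['cy'])/c['fy'] ]])
    p=d.copy()
    for _ in range(20): p=d/(1+c['k1']*(p**2).sum())
    r=np.array(c['rotation'])@np.array([p[0,0],-p[0,1],-1]); return np.array(c['eye']),r
def on(c,u,v,z):
    e,r=ray(c,u,v); return e+r*(z-e[2])/r[2]
def proj(c,P):
    q=np.array(c['rotation']).T@(np.array(P)-np.array(c['eye']))
    x,y=q[0]/-q[2],-q[1]/-q[2]; k=1+c['k1']*(x*x+y*y)
    return c['cx']+c['fx']*x*k, c['cy']+c['fy']*y*k
E
python3 - <<'E'
from h import *
for n in('top','side'):
    c=snap(n,n+'0.png'); print(n,c['eye'],c['fx'],c['k1'],np.round(c['rotation'],3).tolist())
print(robot.get_obs(),robot.tip_extent)
E
```

```text
pics
top [4.29770928e-01 3.79636098e-04 9.80393303e-01] 362.84817068323724 -0.093541998757086 [0.024, -0.03, -0.703, 0.71]
side [0.31515426 0.81990394 0.69392109] 382.4332300936352 -0.066488899634405 [-0.046, 0.469, 0.875, -0.111]
{'time': 0.1, 'q': array([-1.42550038e+00,  5.28375203e-01,  1.43374783e+00,  1.01837006e-06,
        1.18139419e+00, -1.78485570e-01]), 'joint_velocities': array([ 0.00229381, -0.00089688, -0.00434517,  0.00193756, -0.00105157,
        0.00096033]), 'joint_torque': array([-4.94096766e-04, -4.40985525e+01, -1.77150285e+01,  6.34858129e-02,
        5.33987966e-02, -4.15103693e-05]), 'position': array([ 0.19879439, -0.59190725,  0.24367659]), 'tool_rot': array([ 8.11835039e-01, -5.83886071e-01, -6.68714578e-04, -6.91962856e-04]), 'ft_force': array([ 0.29765538, -0.04979065, -0.27895784]), 'moment': array([ 0.00651487, -0.05375081,  0.07911515]), 'grip_width': 0.0872205900900962} 0.022
```

View pics/top0.png

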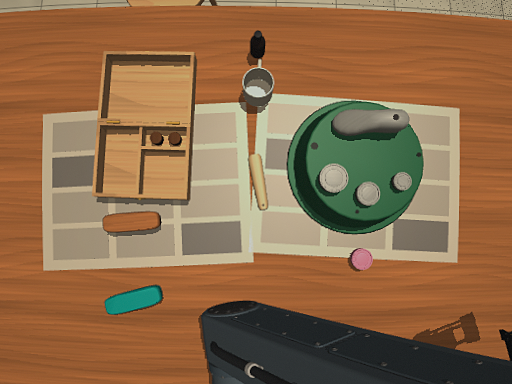

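View pics/side0.png

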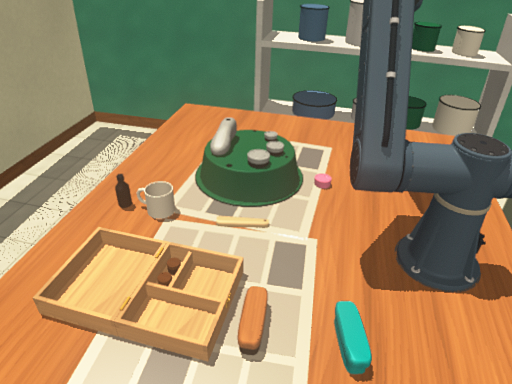

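The top view shows the orange brush at (131,222) and the box around (145,125). The horn is at (258,182), and the tins are large (333,178), medium (368,193) and small (402,181). The turquoise brush and pink tin are decoys.

```bash
sed -i "s/^def snap/from scipy.spatial.transform import Rotation as R\ndef snap/; s/    if f:/    c['rotation']=R.from_quat(c['rotation']).as_matrix()\n    if f:/" h.py
cat >> h.py <<'E'
def blob(c,m,z,x0,y0,x1,y1,show=True):
    M=np.zeros(m.shape,np.uint8); M[y0:y1,x0:x1]=m[y0:y1,x0:x1]
    M=cv2.morphologyEx(M,cv2.MORPH_OPEN,np.ones((3,3),np.uint8))
    cs=cv2.findContours(M,cv2.RETR_EXTERNAL,cv2.CHAIN_APPROX_NONE)[0]
    k=max(cs,key=cv2.contourArea)[:,0]
    W=np.array([on(c,u,v,z)[:2] for u,v in k])*1000
    return k,W,cv2.minAreaRect(W.astype(np.float32)),cv2.minEnclosingCircle(W.astype(np.float32))
def hsv(c): return cv2.cvtColor(c['pixels'],cv2.COLOR_RGB2HSV)
E
python3 - <<'E'
from h import *
c=snap('top'); h=hsv(c); H,S,V=[h[...,i].astype(int) for i in range(3)]
print('brush',blob(c,((H<14)&(S>150)&(V>60)).astype(np.uint8),.048,95,205,170,240)[2])
m=((S<60)&(V>100)).astype(np.uint8)
for n,b,z in(('L',(315,155,352,200),.135),('M',(353,175,386,212),.131),('S',(388,168,416,194),.127)):
    r=blob(c,m,z,*b); print(n,r[2],r[3])
for n,p in(('table horn',(258,182)),('mat',(240,182)),('gap',(251,220)),('hornend',(264,205))): print(n,h[p[1],p[0]])
o=robot.get_obs(); print(R.from_quat(o['tool_rot']).as_matrix().round(3))
im=cv2.cvtColor(c['pixels'],cv2.COLOR_RGB2BGR)
a=cv2.resize(im[40:240,85:205],None,fx=3,fy=3,interpolation=2); b=cv2.resize(im[140:220,230:290],None,fx=6,fy=6,interpolation=2)
cv2.imwrite('pics/crop1.png',np.hstack([a[:600],np.vstack([b,np.zeros((120,360,3),np.uint8)])]))
E
```

```text
brush ((421.9151611328125, 314.93109130859375), (46.09666061401367, 148.7457733154297), 5.2892560958862305)
L ((532.69775390625, -190.6042938232422), (66.52560424804688, 66.99369049072266), 0.6186322569847107) ((531.6585693359375, -189.64154052734375), 34.57143020629883)
M ((495.9134521484375, -272.9654541015625), (52.4661979675293, 53.314632415771484), 0.719723641872406) ((496.2421875, -273.57000732421875), 28.7139949798584)
S ((527.3731689453125, -360.1000061035156), (41.25675582885742, 42.873409271240234), 0.6527612805366516) ((526.8880004882812, -359.8713073730469), 22.681440353393555)
table horn [ 23  88 200]
mat [ 32  46 201]
gap [ 28  41 200]
hornend [ 25  83 173]
[[ 0.318 -0.948 -0.   ]
 [-0.948 -0.318  0.002]
 [-0.002 -0.    -1.   ]]
```

View pics/crop1.png

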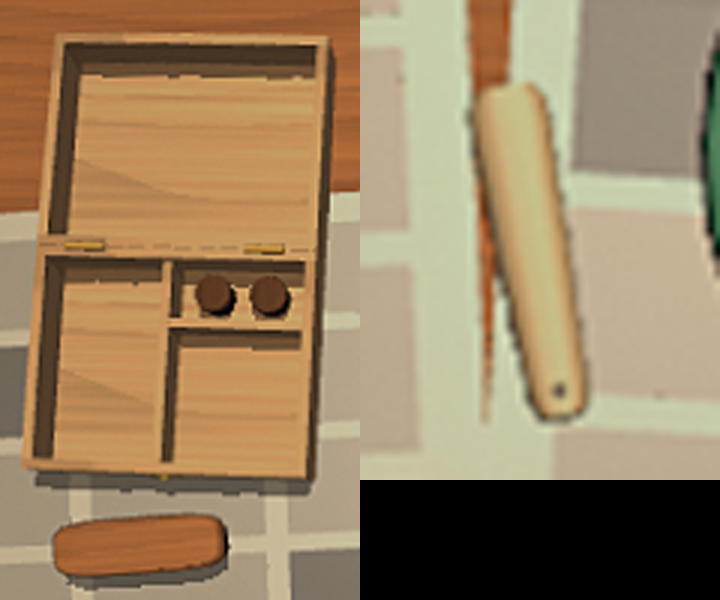

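The crop shows the box's front rim corners at about (93,196) and (188,199). The horn's narrow end (with the hole) points toward the robot at about (263,209), and its broad end is at (256,154).

```bash
python3 - <<'E'
from h import *
c=snap('top'); h=hsv(c); H,S,V=[h[...,i].astype(int) for i in range(3)]
r=blob(c,((S>66)&(S<140)&(V>120)&(H>17)).astype(np.uint8),.010,244,150,272,214)
print('horn',r[2]); print('px',r[0].min(0),r[0].max(0))
a,b=on(c,255.8,154,.008),on(c,263.2,209.8,.008); print('ends',a*1000,b*1000,np.linalg.norm(a-b),np.degrees(np.arctan2(*(a-b)[[1,0]])))
s=lambda x,y:on(c,85+(x-1)/3,40+(y-1)/3,.052)[:2]*1000
P=dict(fl=s(23,468),fr=s(309,479),hl=s(38,250),hr=s(314,258))
for k,v in P.items(): print(k,v.round(1))
d=P['fl']-P['fr']; print('w',np.linalg.norm(d),np.degrees(np.arctan2(d[1],d[0]))-90)
print('lenL',np.linalg.norm(P['hl']-P['fl']),np.linalg.norm(P['hr']-P['fr']))
for q in('fl','hl'):
  d=P['h'+q[1]]-P['f'+q[1]]
d=P['hl']+P['hr']-P['fl']-P['fr']; print('ang x',np.degrees(np.arctan2(d[1],d[0])))
th=np.arctan2(d[1],d[0]); o=(P['fl']+P['fr'])/2+99*np.array([np.cos(th),np.sin(th)]); print('origin',o)
for n,p in(('bay',(0,64)),('well',(-30,-56))): print(n,o+R.from_euler('z',th).as_matrix()[:2,:2]@p)
# green basin check
r=blob(c,((H>55)&(H<95)&(S>110)&(V>30)).astype(np.uint8),.0,280,90,430,240); print('basin rim',r[3])
E
```

```text
horn ((541.397216796875, -15.44949722290039), (135.847900390625, 21.245927810668945), 11.140727043151855)
px [252 154] [265 203]
ends [608.30872795  -6.41909981   8.        ] [457.31084844 -27.75219041   8.        ] 0.15249741103609132 8.041567499789116
fl [487.4 418.7]
fr [480.8 167.6]
hl [680.7 415.2]
hr [673.7 168.5]
w 251.15902742817542 -1.5114079861838405
lenL 193.29895932363868 192.88669055546833
ang x -0.374274728081933
origin [583.09620574 292.47087489]
bay [583.51427165 356.46950941]
well [552.73103813 236.66803808]
basin rim ((570.865478515625, -297.7563171386719), 190.26548767089844)
```

Emit:
carry_out(steps=[[[2.1, 4.4, 0], 7.7, 0], [[2.1, 4.4, 0], 7.7, 0], [[2.1, 4.4, 0], 7.7, 0], [[2.1, 4.4, 0], 7.7, 0], [[2.1, 4.4, 0], 7.7, 0], [[2.1, 4.4, 0], 7.7, 0], [[2.1, 4.4, 0], 7.7, 0], [[2.1, 4.4, 0], 7.7, 0], [[2.1, 4.4, 0], 7.7, 0], [[2.1, 4.4, 0], 7.7, 0]], squeeze=15)

```text
time: 1.2
position: [0.4089, -0.1462, 0.243]
tool_rot: [0.998, 0.069, 0.003, 0.001]
ft_force: [1.5, 0.6, -0.2]
grip_width: 0.0871
```

Emit:
carry_out(steps=[[[0.1, 4.6, 0], -0.3, 0], [[0.1, 4.6, 0], -0.3, 0], [[0.1, 4.6, 0], -0.3, 0], [[0.1, 4.6, 0], -0.3, 0], [[0.1, 4.6, 0], -0.3, 0], [[0.1, 4.6, 0], -0.3, 0], [[0.1, 4.6, 0], -0.3, 0], [[0.1, 4.6, 0], -0.3, 0], [[0.1, 4.6, 0], -0.2, 0], [[0.1, 4.6, 0], 0, 0]])

```text
time: 2.2
position: [0.4198, 0.3325, 0.2445]
tool_rot: [0.999, 0.047, 0.008, 0.002]
ft_force: [1.6, -0.9, -0.2]
grip_width: 0.0871
```

Emit:
carry_out(steps=[[[0, 0, 0], 0, 0]])

```text
time: 2.3
position: [0.42, 0.3377, 0.2447]
tool_rot: [0.999, 0.05, 0.009, 0.001]
ft_force: [-0.1, -0.2, 0.5]
grip_width: 0.0868
```

Emit:
carry_out(steps=[[[0.1, -1.1, -3], 0, 0.27], [[0.1, -1.1, -4], 0, 0.27], [[0, 0, -4], 0, 0.27], [[0, 0, -3], 0, 0.27], [[0, 0, -1], 0, 0.27], [[0, 0, 0], 0, 0.27]])

```text
time: 2.9
position: [0.4227, 0.3154, 0.0922]
tool_rot: [0.999, 0.052, 0.012, 0.0]
ft_force: [-0.1, 0.7, 0.2]
grip_width: 0.0636
```

```bash
python3 - <<'E'
from h import *
c=snap('side','s1.png'); o=robot.get_obs(); print(o['position'],o['grip_width'],o['q'])
im=cv2.cvtColor(c['pixels'],cv2.COLOR_RGB2BGR)
for x,y in((421.9,314.9),(414.9+.1,389),(428.8,240.8)):
    u,v=proj(c,(x/1e3,y/1e3,.048)); cv2.circle(im,(int(u),int(v)),2,(255,0,255),-1)
for x,y,z in((-99,125,52),(-99,-125,52),(99,125,52),(99,-125,52),(-30,-56,6),(0,64,6)):
    a=np.radians(-1.2); p=(583.1+x*np.cos(a)-y*np.sin(a),292.5+x*np.sin(a)+y*np.cos(a),z)
    u,v=proj(c,np.array(p)/1e3); cv2.circle(im,(int(u),int(v)),1,(255,0,0),-1)
for p in((532.2,-190,135),(496,-273.3,131),(527,-360,127),(608.3,-6.4,8),(457.3,-27.7,8)):
    u,v=proj(c,np.array(p)/1e3); cv2.circle(im,(int(u),int(v)),1,(0,0,255),-1)
cv2.imwrite('pics/s1m.png',cv2.resize(im[110:370,30:345],None,fx=2.3,fy=2.3))
E
```

```text
[0.42300406 0.31557741 0.0929006 ] 0.06380317654599874 [ 0.43411451  0.62866543  1.81544316 -0.01476615  0.67429846  0.34083288]
```

View pics/s1m.png

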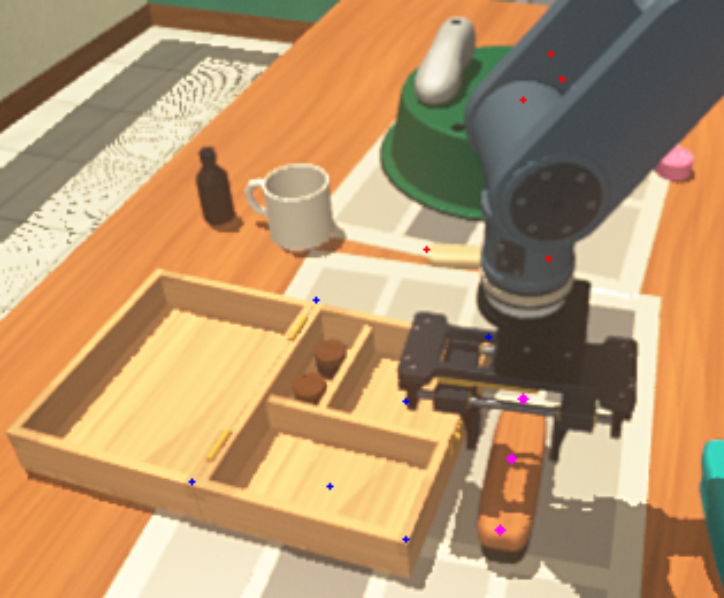

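The overlay agrees with the scene: projected box corners, horn end and brush axis all land on the objects, and the fingers straddle the brush.

Emit:
carry_out(steps=[[[0, 0, -2.5], 0, 0.27], [[0, 0, -1.7], 0, 0.27], [[0, 0, -0.5], 0, 0.27], [[0, 0, 0], 0, 0.6], [[0, 0, 0], 0, 0.8], [[0, 0, 0], 0, 0.8], [[0, 0, 0], 0, 0.8], [[0, 0, 0], 0, 0.8]], squeeze=20)

```text
time: 3.75
position: [0.4299, 0.3184, 0.0551]
tool_rot: [0.998, 0.052, 0.022, -0.004]
ft_force: [-0.3, 0.2, -1.9]
grip_width: 0.0509
```

Emit:
carry_out(steps=[[[0, 0, 1], 0, 0.8], [[0, 0, 2], 0, 0.8], [[0, 0, 3], 0, 0.8], [[0, 0, 3], 0, 0.8], [[0, 0, 1], 0, 0.8], [[0, 0, 0], 0, 0.8]], squeeze=25)

```text
time: 4.35
position: [0.4294, 0.3182, 0.1607]
tool_rot: [0.998, 0.052, 0.022, -0.004]
ft_force: [0.4, -0.0, -1.7]
grip_width: 0.0508
```

```bash
cat >> h.py <<'E'
def st():
    o=robot.get_obs(); r=R.from_quat(o['tool_rot']).as_matrix()
    print('t',round(o['time'],2),'pos',(o['position']*1000).round(1),'yaw',round(np.degrees(np.arctan2(r[1,0],r[0,0])),1),'zax',r[:,2].round(3),'F',o['ft_force'].round(1),'w',round(o['grip_width']*1000,1),'q6',round(o['q'][5],2))
E
python3 -c "
from h import *
st()"
```

```text
t 4.35 pos [429.4 318.2 160.7] yaw 6.0 zax [ 0.044  0.01  -0.999] F [ 0.4 -0.  -1.7] w 50.8 q6 0.34
```

Emit:
carry_out(steps=[[[1.5, 0.4, 0], 8.3, 0.8], [[1.5, 0.4, 0], 8.3, 0.8], [[1.5, 0.4, 0], 8.3, 0.8], [[1.5, 0.4, 0], 8.3, 0.8], [[1.5, 0.4, 0], 8.3, 0.8], [[1.5, 0.4, 0], 8.3, 0.8], [[1.5, 0.4, 0], 8.3, 0.8], [[1.5, 0.4, 0], 8.3, 0.8], [[1.5, 0.4, 0], 8.3, 0.8], [[0, 0, 0], 4, 0.8]])

```text
time: 5.35
position: [0.5605, 0.3511, 0.1448]
tool_rot: [0.722, 0.692, 0.002, -0.014]
ft_force: [0.4, -0.5, -1.2]
grip_width: 0.0507
```

Emit:
carry_out(steps=[[[0, 0, 0], 0, 0.8]])

```text
time: 5.45
position: [0.5598, 0.3506, 0.1426]
tool_rot: [0.722, 0.692, 0.001, -0.014]
ft_force: [-0.4, 0.0, -2.1]
grip_width: 0.0508
```

```bash
python3 - <<'E'
from h import *
st()
c=snap('top','t2.png')
im=cv2.cvtColor(c['pixels'],cv2.COLOR_RGB2BGR)
cv2.imwrite('pics/t2m.png',cv2.resize(im[90:310,70:270],None,fx=2.5,fy=2.5))
E
```

```text
t 5.45 pos [559.8 350.6 142.6] yaw 87.5 zax [-0.019  0.022 -1.   ] F [-0.4  0.  -2.1] w 50.8 q6 -1.17
```

View pics/t2m.png

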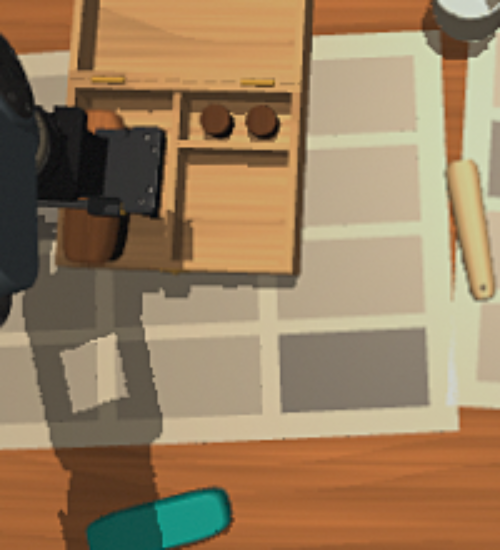

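Emit:
carry_out(steps=[[[1.2, 0.3, 0], 0.8, 0.8], [[0.8, 0.3, -1], 0.5, 0.8], [[0, 0, -2], 0, 0.8], [[0, 0, -1], 0, 0.8], [[0, 0, 0], 0, 0.8]])

```text
time: 6.0
position: [0.5773, 0.356, 0.0963]
tool_rot: [0.716, 0.698, -0.003, -0.016]
ft_force: [0.2, -0.5, -2.2]
grip_width: 0.0507
```

```bash
python3 - <<'E'
from h import *
st()
c=snap('top','t3.png'); z=.097
h=hsv(c); H,S,V=[h[...,i].astype(int) for i in range(3)]
m=((H<14)&(S>150)&(V>60)).astype(np.uint8); m[:, :85]=0; m[:,132:]=0; m[:110]=0; m[215:]=0
ys,xs=np.nonzero(m); print(len(xs),xs.min(),xs.max(),ys.min(),ys.max())
for y in (ys.min(),ys.max()): print(on(c,xs[ys==y].mean(),y,z)*1000)
for y in range(ys.min()+4,ys.max()-3,6): print(y,[on(c,x,y,z)[:2].round(4)*1000 for x in (xs[ys==y].min(),xs[ys==y].max())] if (ys==y).any() else '')
E
```

```text
t 6.0 pos [577.3 356.   96.3] yaw 88.5 zax [-0.026  0.019 -0.999] F [ 0.2 -0.5 -2.2] w 50.7 q6 -1.19
439 86 123 110 189
[702.58977727 425.86225411  97.        ]
[501.71221514 347.54742428  97.        ]
114 
120 
126 
132 [array([645.2, 355.7]), array([645.2, 335.1])]
138 [array([629.9, 354.9]), array([629.9, 352.3])]
144 
150 
156 
162 
168 [array([553.9, 376.7]), array([554. , 361.3])]
174 [array([538.8, 376. ]), array([539.2, 327.5])]
180 [array([523.9, 375.3]), array([524.2, 332. ])]
```

Emit:
carry_out(steps=[[[0.4, 0.2, -1], 0, 0.8], [[0.2, 0.1, -1], 0, 0.8], [[0, 0, -0.7], 0, 0.8], [[0, 0, -0.3], 0, 0.8], [[0, 0, -0.2], 0, 0.8]])

```text
time: 6.55
position: [0.5846, 0.3599, 0.0638]
tool_rot: [0.716, 0.698, -0.001, -0.015]
ft_force: [0.2, 1.3, -2.4]
grip_width: 0.0507
```

Emit:
carry_out(steps=[[[0, 0, 0], 0, 0.8]])

```text
time: 6.65
position: [0.5844, 0.3598, 0.0634]
tool_rot: [0.716, 0.698, -0.001, -0.015]
ft_force: [0.2, 0.2, -1.9]
grip_width: 0.0508
```

Lower until contact, then open slightly (to about 63 mm) and rise.

Emit:
carry_out(steps=[[[0, 0, -0.2], 0, 0.8], [[0, 0, -0.2], 0, 0.8], [[0, 0, 0], 0, 0.8]])

```text
time: 6.95
position: [0.5849, 0.36, 0.0602]
tool_rot: [0.716, 0.698, -0.001, -0.015]
ft_force: [-0.1, -0.1, -0.7]
grip_width: 0.0506
```

Emit:
carry_out(steps=[[[0, 0, -0.1], 0, 0.8], [[0, 0, 0], 0, 0.3], [[0, 0, 0], 0, 0.3], [[0, 0, 0], 0, 0.3], [[0, 0, 1], 0, 0.3], [[0, 0, 3], 0, 0.3], [[0, 0, 4], 0, 0.3], [[-0.5, -4, 3], 0, 0.3], [[-0.5, -4.5, 1], 1, 0.3], [[-0.5, -4.5, 0], 1, 0.3]])

```text
time: 7.95
position: [0.5715, 0.2333, 0.1877]
tool_rot: [0.7, 0.714, 0.004, -0.012]
ft_force: [0.3, -0.4, -0.1]
grip_width: 0.061
```

Emit:
carry_out(steps=[[[-0.5, -4.5, 0], 1, 0.3], [[-0.5, -4.5, 0], 1, 0.3], [[-0.5, -4.5, 0], 1, 0.3], [[-0.5, -4.0, 0], 1, 0.3], [[0, 0, 0], 0, 0.3]])

```text
time: 8.45
position: [0.5525, 0.0475, 0.1953]
tool_rot: [0.675, 0.738, 0.007, -0.007]
ft_force: [-0.5, 0.2, 0.2]
grip_width: 0.0607
```

```bash
python3 - <<'E'
from h import *
st()
c=snap('top','t4.png'); z=.054
h=hsv(c); H,S,V=[h[...,i].astype(int) for i in range(3)]
r=blob(c,((H<12)&(S>150)&(V>50)).astype(np.uint8),z,85,115,140,205); print(r[2],r[0].min(0),r[0].max(0))
im=cv2.cvtColor(c['pixels'],cv2.COLOR_RGB2BGR)
cv2.imwrite('pics/t4m.png',cv2.resize(im[90:250,70:310],None,fx=3,fy=3))
E
```

```text
t 8.45 pos [552.5  47.5 195.3] yaw 95.1 zax [-0.001  0.02  -1.   ] F [-0.5  0.2  0.2] w 60.7 q6 -1.8Traceback (most recent call last):
  File "<stdin>", line 5, in <module>
  File "h.py", line 24, in blob
    k=max(cs,key=cv2.contourArea)[:,0]
      ~~~^^^^^^^^^^^^^^^^^^^^^^^^
ValueError: max() iterable argument is empty
```

```bash
python3 - <<'E'
from h import *
im=cv2.imread('pics/t4.png')
cv2.imwrite('pics/t4m.png',cv2.resize(im[90:250,70:310],None,fx=3,fy=3))
E
```

```text
(no output)
```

View pics/t4m.png

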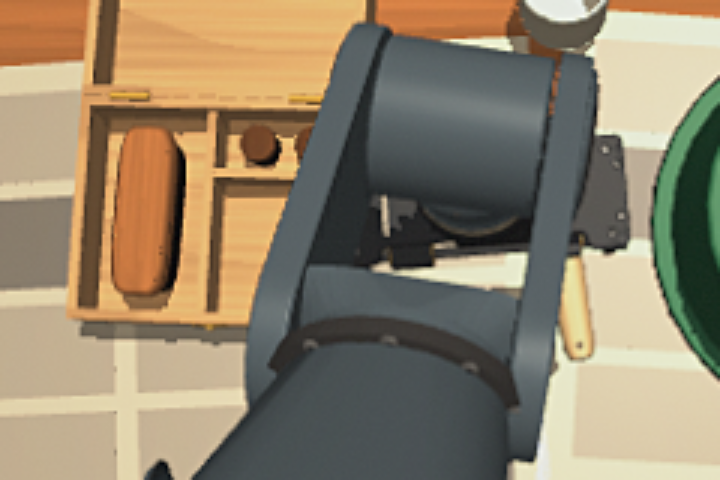

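The brush lies in the long bay, at px about (118,160). Next is the horn.

Emit:
carry_out(steps=[[[-1, -3, -2], 1.5, 0.3], [[-0.9, -3, -4], 1.5, 0.3], [[0, 0, -4], 0, 0.3], [[0, 0, -2], 0, 0.3], [[0, 0, 0], 0, 0.3], [[0, 0, 0], 0, 0.3]])

```text
time: 9.1
position: [0.5397, -0.0075, 0.0777]
tool_rot: [0.653, 0.757, 0.013, -0.001]
ft_force: [-0.4, -1.0, 0.4]
grip_width: 0.0608
```

```bash
python3 - <<'E'
from h import *
st()
c=snap('side','s5.png');im=cv2.imread('pics/s5.png')
for p in((532.8,-17,15),):
    u,v=proj(c,np.array(p)/1e3); print(u,v); 
u,v=int(u),int(v)
cv2.imwrite('pics/s5m.png',cv2.resize(im[v-70:v+50,u-80:u+80],None,fx=4.5,fy=4.5,interpolation=2))
E
```

```text
t 9.1 pos [539.7  -7.5  77.7] yaw 98.5 zax [ 0.015  0.022 -1.   ] F [-0.4 -1.   0.4] w 60.8 q6 -1.98
242.1717443098386 218.34608028556192
```

View pics/s5m.png

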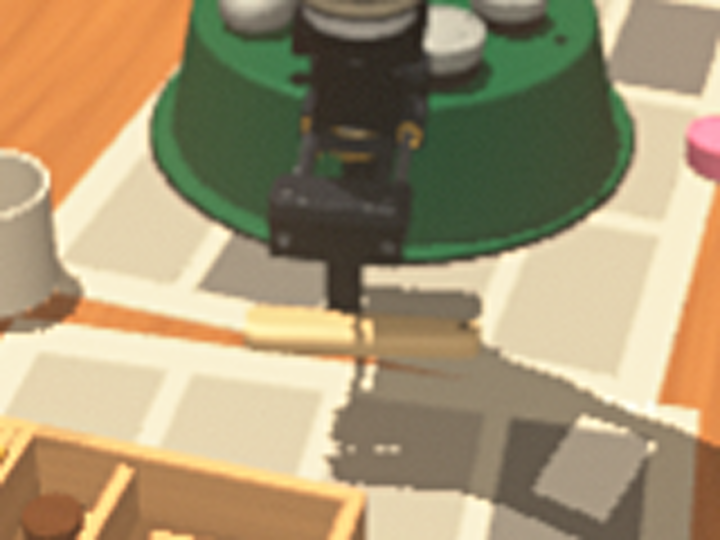

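Emit:
carry_out(steps=[[[-0.6, -0.8, -1.5], 0, 0.3], [[0, 0, -1.5], 0, 0.3], [[0, 0, -1.0], 0, 0.3], [[0, 0, 0], 0, 0.3], [[0, 0, 0], 0, 0.3]])

```text
time: 9.65
position: [0.5401, -0.0135, 0.0441]
tool_rot: [0.651, 0.759, 0.017, 0.006]
ft_force: [-1.3, 0.1, 0.3]
grip_width: 0.0607
```

Emit:
carry_out(steps=[[[-0.5, -0.2, -0.5], 0, 0.3], [[-0.5, -0.2, -0.5], 0, 0.3], [[0, 0, -0.3], 0, 0.3], [[0, 0, 0], 0, 0.3]])

```text
time: 10.05
position: [0.5303, -0.0177, 0.0321]
tool_rot: [0.651, 0.759, 0.018, 0.007]
ft_force: [0.0, -0.3, -0.2]
grip_width: 0.0611
```

Emit:
carry_out(steps=[[[0, 0, -0.5], 0, 0.3], [[0, 0, -0.2], 0, 0.3], [[0, 0, 0], 0, 0.3]])

```text
time: 10.35
position: [0.5304, -0.0179, 0.0244]
tool_rot: [0.651, 0.759, 0.018, 0.007]
ft_force: [-0.5, 0.3, -0.7]
grip_width: 0.0612
```

Emit:
carry_out(steps=[[[0, 0, 0], 0, 0.5], [[0, 0, 0], 0, 0.6], [[0, 0, 0], 0, 0.75], [[0, 0, 0], 0, 0.75], [[0, 0, 0], 0, 0.75]], squeeze=10)

```text
time: 10.85
position: [0.5307, -0.0179, 0.0244]
tool_rot: [0.651, 0.759, 0.018, 0.008]
ft_force: [0.2, 1.0, 0.0]
grip_width: 0.0341
```

Emit:
carry_out(steps=[[[0, 0, 1], 0, 0.75], [[0, 0, 3], 0, 0.75], [[0, 0, 4], 0, 0.75], [[0.5, 3, 3], -1, 0.75], [[0.5, 4.5, 0], -1, 0.75], [[0.5, 4.5, 0], -1, 0.75], [[0.5, 4.5, 0], -1, 0.75], [[0.5, 4.5, 0], -1, 0.75], [[0.5, 4.5, 0], -1, 0.75], [[0.5, 2, 0], -1, 0.75]], squeeze=12)

```text
time: 11.85
position: [0.5667, 0.2638, 0.1472]
tool_rot: [0.701, 0.713, 0.021, 0.012]
ft_force: [0.9, 0.1, -0.2]
grip_width: 0.0338
```

```bash
python3 - <<'E'
from h import *
st()
c=snap('top'); z=.054
im=cv2.imread('pics/t4.png'); h=cv2.cvtColor(im,cv2.COLOR_BGR2HSV); H,S,V=[h[...,i].astype(int) for i in range(3)]
print(h[160,112:132:2].tolist())
m=((S>165)&(V>90)).astype(np.uint8)
r=blob(c,m,z,104,127,132,193); print(r[2],r[0].min(0),r[0].max(0))
for y in (140,150,160,170,180):
    k=r[0][r[0][:,1]==y]; print(y,[on(c,x,y,z)[:2].round(4)*1000 for x in (k[:,0].min(),k[:,0].max())])
E
```

```text
t 11.85 pos [566.7 263.8 147.2] yaw 91.0 zax [ 0.046  0.014 -0.999] F [ 0.9  0.1 -0.2] w 33.8 q6 -1.33
[[12, 171, 200], [12, 171, 206], [12, 169, 196], [12, 171, 206], [12, 173, 209], [12, 172, 197], [13, 173, 195], [13, 164, 109], [11, 117, 35], [120, 255, 1]]
((583.078125, 355.9830627441406), (47.66946792602539, 145.51022338867188), 87.572021484375) [107 132] [127 187]
140 [array([634.3, 374.5]), array([634.3, 334.2])]
150 [array([607.6, 378.6]), array([607.7, 332.9])]
160 [array([581.1, 379.9]), array([581.3, 334.4])]
170 [array([554.8, 378.7]), array([555.1, 335.9])]
180 [array([528.5, 380.1]), array([528.9, 337.5])]
```

Emit:
carry_out(steps=[[[0.5, 3, 0], -1, 0.75], [[0.5, 3, 0], -1, 0.75], [[0.2, 2, -1], -1, 0.75], [[0, 0, -1.5], 0, 0.75], [[0, 0, -1], 0, 0.75], [[0, 0, 0], 0, 0.75], [[0, 0, 0], 0, 0.75]])

```text
time: 12.6
position: [0.5778, 0.346, 0.1132]
tool_rot: [0.719, 0.695, 0.021, 0.013]
ft_force: [0.4, 0.1, -0.6]
grip_width: 0.0343
```

```bash
python3 - <<'E'
from h import *
st()
a=snap('top','t6.png'); b=snap('side','s6.png')
A=cv2.resize(cv2.imread('pics/t6.png')[115:215,80:160],None,fx=5,fy=5,interpolation=2)
B=cv2.imread('pics/s6.png'); B=cv2.resize(B[220:370,90:330],None,fx=1.65,fy=1.65,interpolation=2)
B=cv2.copyMakeBorder(B,0,500-B.shape[0],0,0,0); cv2.imwrite('pics/c6.png',np.hstack([A,B])); print(B.shape)
E
```

```text
t 12.6 pos [577.8 346.  113.2] yaw 88.0 zax [ 0.048  0.011 -0.999] F [ 0.4  0.1 -0.6] w 34.3 q6 -1.15
(500, 396, 3)
```

View pics/c6.png

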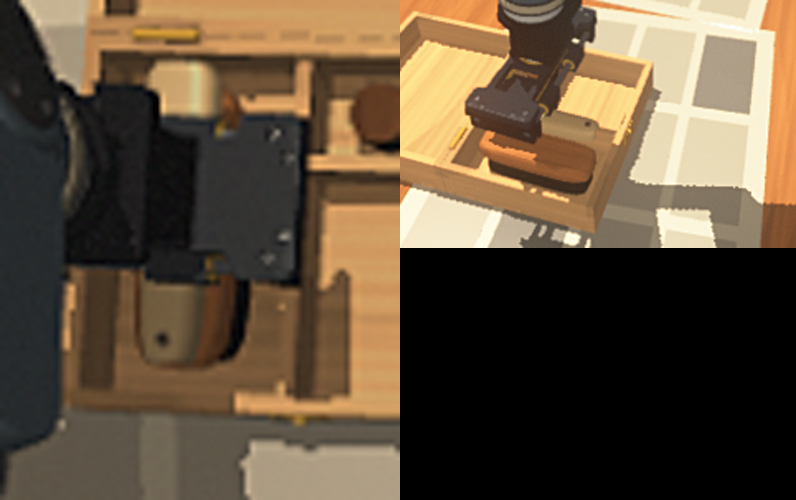

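```bash
python3 - <<'E'
from h import *
c=snap('top')
a=on(c,116.8,127.2,.100)*1000;b=on(c,113.4,187.2,.096)*1000;print(a,b,(a+b)/2,np.degrees(np.arctan2(*(a-b)[[1,0]])))
E
```

```text
[656.7578567  342.78142842 100.        ] [506.28649388 345.8368479   96.        ] [581.52217529 344.30913816  98.        ] -1.1632684325159128
```

Emit:
carry_out(steps=[[[0.1, 0.4, -0.6], 0, 0.75], [[0, 0.4, -0.8], 0, 0.75], [[0, 0.1, -0.7], 0, 0.75], [[0, 0, -0.4], 0, 0.75], [[0, 0, 0], 0, 0.75]])

```text
time: 13.25
position: [0.5803, 0.3557, 0.0877]
tool_rot: [0.719, 0.694, 0.023, 0.013]
ft_force: [0.1, -0.0, -0.5]
grip_width: 0.034
```

Emit:
carry_out(steps=[[[0, 0.1, -0.4], 0, 0.75], [[0, 0, -0.3], 0, 0.75], [[0, 0, 0], 0, 0.75]])

```text
time: 13.55
position: [0.5801, 0.3569, 0.0798]
tool_rot: [0.719, 0.694, 0.022, 0.013]
ft_force: [0.3, -0.1, -1.0]
grip_width: 0.034
```

Emit:
carry_out(steps=[[[0, 0, -0.2], 0, 0.75], [[0, 0, 0], 0, 0.75]])

```text
time: 13.75
position: [0.5806, 0.3571, 0.0785]
tool_rot: [0.719, 0.694, 0.023, 0.014]
ft_force: [-0.4, 0.1, 0.6]
grip_width: 0.0336
```

Emit:
carry_out(steps=[[[0, 0, 0], 0, 0.55], [[0, 0, 0], 0, 0.45], [[0, 0, 0], 0, 0.4], [[0, 0, 0.5], 0, 0.4], [[0, 0, 2], 0, 0.4], [[0, 0, 4], 0, 0.4], [[0, 0, 4], 0, 0.3], [[-0.5, -4, 3], 0, 0.2], [[-0.5, -4.5, 0], 0, 0.15], [[-0.5, -4.5, 0], 0, 0.1]])

```text
time: 14.75
position: [0.5656, 0.2297, 0.2194]
tool_rot: [0.716, 0.697, 0.026, 0.015]
ft_force: [0.5, 0.8, -0.2]
grip_width: 0.0743
```

Emit:
carry_out(steps=[[[-0.5, -4.5, 0.5], 0, 0.1], [[-0.5, -4.5, 0.5], 0, 0.1], [[-0.5, -4.5, 0.5], 0, 0.1], [[-0.3, -4.5, 0.5], 0, 0.1], [[0, -4.5, 0.5], 0, 0.1], [[0, -4.5, 0.5], 0, 0.1], [[0, -4.5, 0], 0, 0.1], [[0, -4, 0], 0, 0.1], [[0, -3, 0], 0, 0.1], [[0, 0, 0], 0, 0.1]])

```text
time: 15.75
position: [0.5452, -0.1764, 0.2584]
tool_rot: [0.717, 0.696, 0.029, 0.022]
ft_force: [-0.4, 0.3, -0.0]
grip_width: 0.0784
```

```bash
python3 - <<'E'
from h import *
st()
a=snap('top','t7.png'); b=snap('side','s7.png')
A=cv2.resize(cv2.imread('pics/t7.png')[115:215,80:160],None,fx=5,fy=5,interpolation=2)
B=cv2.imread('pics/s7.png'); B=cv2.resize(B[230:365,120:280],None,fx=2.4,fy=2.4,interpolation=2)
B=cv2.copyMakeBorder(B,0,500-B.shape[0],0,0,0); cv2.imwrite('pics/c7.png',np.hstack([A,B]))
E
```

```text
t 15.75 pos [ 545.2 -176.4  258.4] yaw 88.3 zax [ 0.072  0.008 -0.997] F [-0.4  0.3 -0. ] w 78.4 q6 -2.09
```

View pics/c7.png

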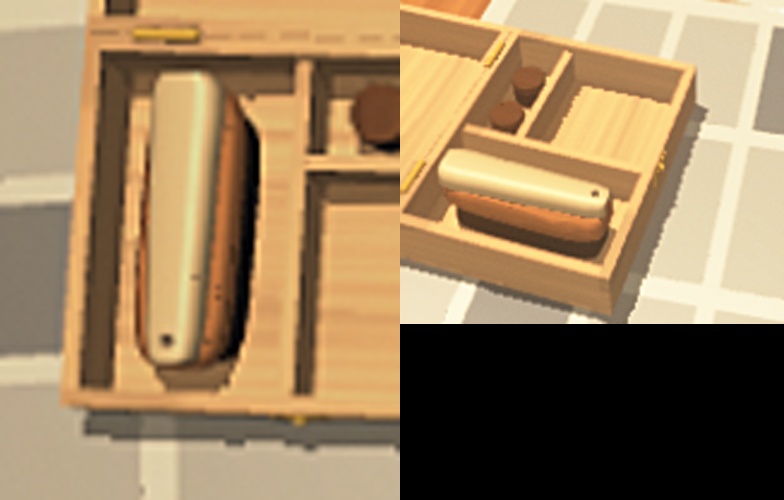

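The horn sits lengthwise on the brush's back, with its narrow end at about (113,188) px. Next is the large tin.

Emit:
carry_out(steps=[[[-0.6, -0.7, -2], 0, 0.05], [[-0.5, -0.5, -3], 0, 0.05], [[0, 0, -2], 0, 0.05], [[0, 0, 0], 0, 0.05], [[0, 0, 0], 0, 0.05]])

```text
time: 16.35
position: [0.5335, -0.1772, 0.1884]
tool_rot: [0.714, 0.7, 0.03, 0.02]
ft_force: [-0.1, 0.7, -0.1]
grip_width: 0.0826
```

```bash
python3 - <<'E'
from h import *
st()
c=snap('top','t8.png')
x=lambda u,v,z:on(c,80+u/5,115+v/5,z)[:2]*1000
for row in(110,210,310): print(row)
print('horn ends',x(190,72,.067),x(166,362,.067)); print('brush', x(140,260,.054),x(243,250,.054)) 
s=snap('side','s8.png'); h=hsv(s); S,V=h[...,1].astype(int),h[...,2].astype(int)
for n,p in(('L',(532.2,-190,135)),('M',(496,-273.3,131)),('S',(527,-360,127))):
    u,v=proj(s,np.array(p)/1e3); print(n,u,v)
A=cv2.resize(cv2.imread('pics/t8.png')[110:230,285:435],None,fx=2.6,fy=2.6,interpolation=2)
B=cv2.resize(cv2.imread('pics/s8.png')[90:210,180:330],None,fx=2.6,fy=2.6,interpolation=2)
cv2.imwrite('pics/c8.png',np.hstack([A,B]))
E
```

```text
t 16.35 pos [ 533.5 -177.2  188.4] yaw 88.9 zax [ 0.072  0.013 -0.997] F [-0.1  0.7 -0.1] w 82.6 q6 -2.13
110
210
310
horn ends [659.42243036 352.10901461] [508.27725584 357.66865391]
brush [562.65675301 379.03414341] [568.23877611 324.26518827]
L 257.28568125379496 153.66631239594233
M 274.00686564362076 144.3958607635848
S 269.87936580446393 133.18055741512126
```

View pics/c8.png

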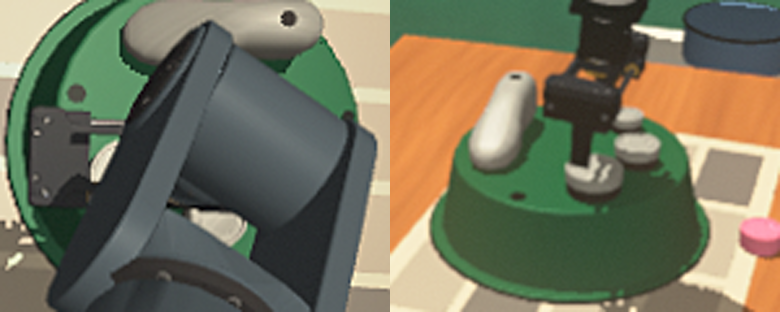

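Emit:
carry_out(steps=[[[-0.1, -0.6, -0.4], 0, 0.05], [[-0.1, -0.5, -0.4], 0, 0.05], [[0, 0, 0], 0, 0.05], [[0, 0, 0], 0, 0.05]])

```text
time: 16.85
position: [0.5336, -0.19, 0.1835]
tool_rot: [0.713, 0.7, 0.031, 0.024]
ft_force: [-0.5, -0.2, 0.3]
grip_width: 0.0823
```

Emit:
carry_out(steps=[[[-0.2, 0, -1.5], 0, 0.05], [[-0.2, 0, -1.5], 0, 0.05], [[-0.2, 0, -1], 0, 0.05], [[0, 0, 0], 0, 0.05], [[0, 0, 0], 0, 0.05]])

```text
time: 17.35
position: [0.5285, -0.1914, 0.1437]
tool_rot: [0.714, 0.699, 0.032, 0.026]
ft_force: [0.9, 0.3, -0.1]
grip_width: 0.0827
```

Emit:
carry_out(steps=[[[0.1, 0, -0.7], 0, 0.05], [[0, 0, -0.4], 0, 0.05], [[0, 0, 0], 0, 0.05], [[0, 0, 0], 0, 0.12], [[0, 0, 0], 0, 0.3], [[0, 0, 0], 0, 0.4], [[0, 0, 0], 0, 0.4], [[0, 0, 0], 0, 0.4]], squeeze=20)

```text
time: 18.15
position: [0.5308, -0.1918, 0.1334]
tool_rot: [0.713, 0.699, 0.032, 0.028]
ft_force: [-0.2, -0.3, -1.2]
grip_width: 0.0673
```

Emit:
carry_out(steps=[[[0, 0, 1], 0, 0.4], [[0, 0, 2], 0, 0.4], [[0, 0, 2], 0, 0.4], [[0.2, 2.5, 1], 0, 0.4], [[0.3, 4.5, 0], 0, 0.4], [[0.3, 4.5, 0], 0, 0.4], [[0.3, 4.5, 0], 0, 0.4], [[0.3, 4.5, 0], 0, 0.4], [[0.3, 4.5, 0], 0, 0.4], [[0.3, 4.5, 0], 0, 0.4]])

```text
time: 19.15
position: [0.5527, 0.1054, 0.2028]
tool_rot: [0.718, 0.695, 0.034, 0.033]
ft_force: [1.0, -0.8, -1.1]
grip_width: 0.0674
```

Emit:
carry_out(steps=[[[0.2, 4, 0], 0, 0.4], [[0.2, 3.5, -1], 0, 0.4], [[0, 2, -1], 0, 0.4], [[0, 1, -1], 0, 0.4], [[0, 0, 0], 0, 0.4], [[0, 0, 0], 0, 0.4]])

```text
time: 19.75
position: [0.5561, 0.2207, 0.1758]
tool_rot: [0.715, 0.697, 0.036, 0.034]
ft_force: [0.1, -0.4, -0.7]
grip_width: 0.0675
```

```bash
python3 - <<'E'
from h import *
st()
c=snap('top','t9.png')
A=cv2.resize(cv2.imread('pics/t9.png')[100:220,85:215],None,fx=4,fy=4,interpolation=2)
cv2.imwrite('pics/c9.png',A)
E
```

```text
t 19.75 pos [556.1 220.7 175.8] yaw 88.6 zax [ 0.1    0.002 -0.995] F [ 0.1 -0.4 -0.7] w 67.5 q6 -1.33
```

View pics/c9.png

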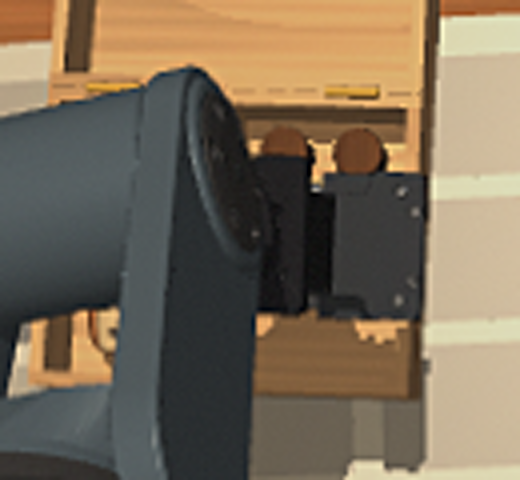

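Emit:
carry_out(steps=[[[-0.4, 0.8, -1], 0, 0.4], [[-0.3, 0.7, -2], 0, 0.4], [[-0.1, 0, -3], 0, 0.4], [[-0.1, 0, -2], 0, 0.4], [[0, 0, -1], 0, 0.4], [[0, 0, 0], 0, 0.4], [[0, 0, 0], 0, 0.4]])

```text
time: 20.5
position: [0.5486, 0.231, 0.0843]
tool_rot: [0.719, 0.693, 0.038, 0.036]
ft_force: [-0.1, -0.8, -2.1]
grip_width: 0.0677
```

```bash
python3 - <<'E'
from h import *
st()
c=snap('side','s10.png'); im=cv2.imread('pics/s10.png')
a=np.radians(-1.2)
for x,y,z in((-90,-116,52),(-90,4,44),(30,-116,44),(30,4,44)):
    p=(583.1+x*np.cos(a)-y*np.sin(a),292.5+x*np.sin(a)+y*np.cos(a),z)
    u,v=proj(c,np.array(p)/1e3); cv2.circle(im,(round(u),round(v)),1,(255,0,0),-1)
cv2.imwrite('pics/c10.png',cv2.resize(im[200:350,130:300],None,fx=4,fy=4,interpolation=2))
E
```

```text
t 20.5 pos [548.6 231.   84.3] yaw 88.0 zax [ 0.104  0.002 -0.995] F [-0.1 -0.8 -2.1] w 67.7 q6 -1.29
```

View pics/c10.png

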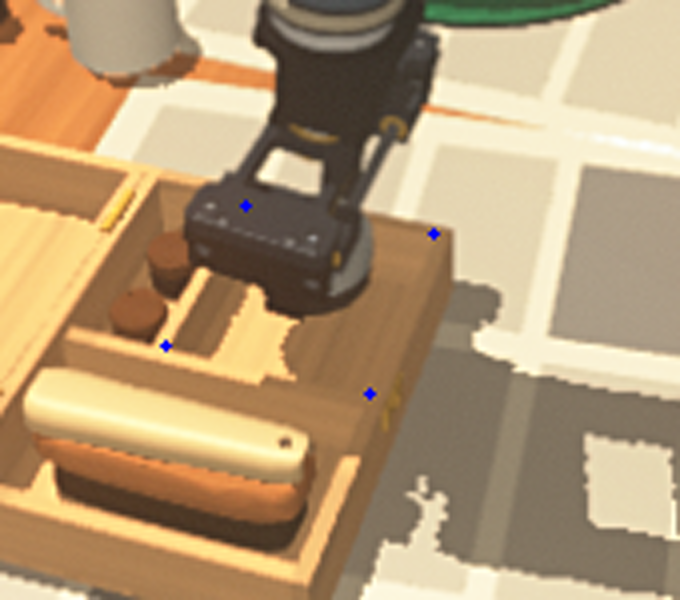

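The large tin is held just above the well, its lid edge visible at about (340,280) in the crop; the box corners still line up. Lowering it now.

Emit:
carry_out(steps=[[[0.3, 0.4, -1], 0, 0.4], [[0.1, 0.2, -1.3], 0, 0.4], [[0, 0, -1], 0, 0.4], [[0, 0, -0.5], 0, 0.4], [[0, 0, 0], 0, 0.4]])

```text
time: 21.05
position: [0.5552, 0.2382, 0.0457]
tool_rot: [0.719, 0.693, 0.041, 0.037]
ft_force: [0.0, -0.3, -1.1]
grip_width: 0.0678
```

Emit:
carry_out(steps=[[[0, 0, -0.3], 0, 0.4], [[0, 0, 0], 0, 0.4]])

```text
time: 21.25
position: [0.555, 0.2381, 0.0422]
tool_rot: [0.719, 0.693, 0.04, 0.037]
ft_force: [-0.0, 0.2, -0.7]
grip_width: 0.0678
```

Emit:
carry_out(steps=[[[-0.4, -0.2, -0.3], 0, 0.4], [[0, 0, -0.3], 0, 0.4], [[0, 0, 0], 0, 0.4]])

```text
time: 21.55
position: [0.5509, 0.236, 0.0363]
tool_rot: [0.719, 0.693, 0.041, 0.037]
ft_force: [-0.3, -0.1, -1.4]
grip_width: 0.0681
```

Emit:
carry_out(steps=[[[0, 0, -0.2], 0, 0.4], [[0, 0, -0.1], 0, 0.4], [[0, 0, 0], 0, 0.4]])

```text
time: 21.85
position: [0.5513, 0.2359, 0.0347]
tool_rot: [0.719, 0.693, 0.041, 0.038]
ft_force: [-1.3, -1.6, -1.0]
grip_width: 0.0679
```

Emit:
carry_out(steps=[[[0, 0, -0.1], 0, 0.4], [[0, 0, 0], 0, 0.2], [[0, 0, 0], 0, 0.13], [[0, 0, 0], 0, 0.13], [[0, 0, 1], 0, 0.13], [[0, 0, 3], 0, 0.13], [[0, 0, 4], 0, 0.13], [[0, 0, 4], -5, 0.13], [[0, -1, 4], -8, 0.13], [[0, -3, 2], -8.5, 0.13]])

```text
time: 22.85
position: [0.549, 0.1968, 0.219]
tool_rot: [0.838, 0.544, 0.033, 0.042]
ft_force: [0.9, 0.8, 0.8]
grip_width: 0.0758
```

Emit:
carry_out(steps=[[[-0.3, -3, 0], -8.5, 0.13], [[-0.3, -3, 0], -8.5, 0.13], [[-0.3, -3, 0], -8.5, 0.13], [[-0.3, -3, 0], -8.5, 0.13], [[-0.3, -3, 0], -8.5, 0.13], [[-0.3, -3, 0], -8.5, 0.13], [[-0.3, -3, 0], -8.5, 0.13], [[-0.3, -3, 0], -8.5, 0.13], [[-0.3, -3, 0], -8.5, 0.13], [[-0.3, -3, 0], -8.5, 0.13]])

```text
time: 23.85
position: [0.5191, -0.1122, 0.2327]
tool_rot: [0.983, -0.175, 0.002, 0.061]
ft_force: [-0.8, -0.6, -1.1]
grip_width: 0.0759
```

```bash
python3 - <<'E'
from h import *
st()
c=snap('top','t11.png'); h=hsv(c); S,V=h[...,1].astype(int),h[...,2].astype(int)
m=((S<75)&(V>100)).astype(np.uint8)
r=blob(c,m,.036,140,150,187,196); print(r[2],r[3],r[0].min(0),r[0].max(0))
E
```

```text
t 23.85 pos [ 519.1 -112.2  232.7] yaw -20.1 zax [-0.016 -0.12  -0.993] F [-0.8 -0.6 -1.1] w 75.9 q6 0.07
((551.7539672851562, 236.31936645507812), (64.63607788085938, 66.82905578613281), 46.051090240478516) ((551.7294311523438, 235.6759490966797), 34.21622848510742) [151 160] [176 185]
```

Emit:
carry_out(steps=[[[-0.2, -1.8, 0], -8, 0.2], [[-0.2, -1.8, 0], -8, 0.2], [[-0.2, -1.8, 0], -8, 0.2], [[-0.2, -1.8, 0], -8, 0.2], [[-0.2, -1.8, 0], -8, 0.2], [[-0.2, -1.8, 0], -8, 0.2], [[-0.2, -1.8, 0], -8, 0.2], [[-0.2, -1.8, 0], -8, 0.2], [[-0.2, -1, -1], -5, 0.2], [[0, 0, -1], 0, 0.2]])

```text
time: 24.9
position: [0.5012, -0.2784, 0.2196]
tool_rot: [-0.692, 0.719, 0.029, -0.052]
ft_force: [-0.9, 0.6, -0.5]
grip_width: 0.0695
```

Emit:
carry_out(steps=[[[0, 0, -1], 0, 0.2], [[0, 0, 0], 0, 0.2]])

```text
time: 25.1
position: [0.5002, -0.2767, 0.2078]
tool_rot: [-0.694, 0.718, 0.03, -0.052]
ft_force: [0.1, 0.2, -0.4]
grip_width: 0.0695
```

```bash
python3 -c "
from h import *
st()"
```

```text
t 25.1 pos [ 500.2 -276.7  207.8] yaw -91.8 zax [-0.117 -0.029 -0.993] F [ 0.1  0.2 -0.4] w 69.5 q6 1.0
```

Emit:
carry_out(steps=[[[-0.2, 0.2, -1.5], 0, 0.2], [[-0.1, 0.2, -2], 0, 0.2], [[0, 0, -1], 0, 0.2], [[0, 0, 0], 0, 0.2], [[0, 0, 0], 0, 0.2]])

```text
time: 25.6
position: [0.4983, -0.2689, 0.1627]
tool_rot: [-0.697, 0.714, 0.03, -0.052]
ft_force: [-0.1, -0.5, 0.1]
grip_width: 0.0699
```

Emit:
carry_out(steps=[[[-0.1, -0.4, -1.2], 0, 0.2], [[0, -0.1, -1], 0, 0.2], [[0, 0, -0.4], 0, 0.2], [[0, 0, 0], 0, 0.2], [[0, 0, 0], 0, 0.2]])

```text
time: 26.1
position: [0.4984, -0.2753, 0.1361]
tool_rot: [-0.697, 0.714, 0.028, -0.052]
ft_force: [0.5, -0.1, 0.1]
grip_width: 0.0699
```

Emit:
carry_out(steps=[[[-0.1, 0.2, -0.4], 0, 0.2], [[0, 0, 0], 0, 0.2], [[0, 0, 0], 0, 0.35], [[0, 0, 0], 0, 0.5], [[0, 0, 0], 0, 0.5], [[0, 0, 0], 0, 0.5], [[0, 0, 0], 0, 0.5]], squeeze=20)

```text
time: 26.8
position: [0.4976, -0.2733, 0.1325]
tool_rot: [-0.697, 0.714, 0.027, -0.052]
ft_force: [-0.5, 0.1, -0.9]
grip_width: 0.0558
```

```bash
python3 -c "
from h import *
st()"
```

```text
t 26.8 pos [ 497.6 -273.3  132.5] yaw -91.3 zax [-0.112 -0.033 -0.993] F [-0.5  0.1 -0.9] w 55.8 q6 1.01
```

Emit:
carry_out(steps=[[[0, 0, 1], 0, 0.5], [[0, 0, 2], 0, 0.5], [[0, 0, 2], 0, 0.5], [[0.4, 3, 1], 0, 0.5], [[0.5, 4.5, 0], 0, 0.5], [[0.5, 4.5, 0], 0, 0.5], [[0.5, 4.5, 0], 0, 0.5], [[0.5, 4.5, 0], 0, 0.5], [[0.5, 4.5, 0], 0, 0.5], [[0.5, 4.5, 0], 0, 0.5]])

```text
time: 27.8
position: [0.5339, 0.0292, 0.2016]
tool_rot: [-0.693, 0.719, 0.022, -0.049]
ft_force: [0.2, -0.6, -1.4]
grip_width: 0.0559
```

Emit:
carry_out(steps=[[[0.5, 4.5, 0], 0, 0.5], [[0.5, 4.5, 0], 0, 0.5], [[0.3, 4, -1], 0, 0.5], [[0, 2.5, -1], 0, 0.5], [[0, 1, -1], 0, 0.5], [[0, 0, 0], 0, 0.5], [[0, 0, 0], 0, 0.5]])

```text
time: 28.5
position: [0.5475, 0.2066, 0.1756]
tool_rot: [-0.696, 0.716, 0.019, -0.046]
ft_force: [-0.3, 0.2, -1.3]
grip_width: 0.0557
```

```bash
python3 -c "
from h import *
st()"
```

```text
t 28.5 pos [547.5 206.6 175.6] yaw -91.5 zax [-0.093 -0.037 -0.995] F [-0.3  0.2 -1.3] w 55.7 q6 1.79
```

Emit:
carry_out(steps=[[[0.3, 1.5, -1], 0, 0.5], [[0.2, 1.2, -2], 0, 0.5], [[0, 0, -2.5], 0, 0.5], [[0, 0, -1.5], 0, 0.5], [[0, 0, -0.7], 0, 0.5], [[0, 0, 0], 0, 0.5], [[0, 0, 0], 0, 0.5]])

```text
time: 29.2
position: [0.5575, 0.2301, 0.0969]
tool_rot: [-0.692, 0.72, 0.018, -0.044]
ft_force: [0.3, -0.2, -1.4]
grip_width: 0.0557
```

Emit:
carry_out(steps=[[[-0.3, 0.3, -0.8], 0, 0.5], [[-0.1, 0.3, -0.8], 0, 0.5], [[0, 0, -0.4], 0, 0.5], [[0, 0, 0], 0, 0.5], [[0, 0, 0], 0, 0.5]])

```text
time: 29.7
position: [0.5546, 0.2368, 0.0775]
tool_rot: [-0.692, 0.721, 0.017, -0.042]
ft_force: [-0.3, -0.2, -1.6]
grip_width: 0.0556
```

Emit:
carry_out(steps=[[[-0.1, -0.1, -0.5], 0, 0.5], [[0, 0, -0.4], 0, 0.5], [[0, 0, -0.1], 0, 0.5], [[0, 0, 0], 0, 0.5]])

```text
time: 30.1
position: [0.5538, 0.2357, 0.0671]
tool_rot: [-0.692, 0.721, 0.016, -0.041]
ft_force: [-0.3, 0.2, -1.3]
grip_width: 0.0557
```

Emit:
carry_out(steps=[[[0, 0, -0.2], 0, 0.5], [[0, 0, -0.2], 0, 0.5], [[0, 0, 0], 0, 0.5]])

```text
time: 30.4
position: [0.5543, 0.2357, 0.0638]
tool_rot: [-0.692, 0.721, 0.016, -0.041]
ft_force: [-1.2, -0.2, 0.8]
grip_width: 0.0556
```

Emit:
carry_out(steps=[[[0, 0, 0], 0, 0.35], [[0, 0, 0], 0, 0.25], [[0, 0, 0], 0, 0.2], [[0, 0, 0.5], 0, 0.2], [[0, 0, 2], 0, 0.2], [[0, 0, 4], 0, 0.2], [[0, 0, 4], 0, 0.2], [[0, -2, 3], 0, 0.2], [[-0.2, -4.5, 1], 0, 0.25], [[-0.2, -4.5, 0], 0, 0.3]])

```text
time: 31.4
position: [0.5502, 0.128, 0.2154]
tool_rot: [-0.695, 0.718, 0.015, -0.039]
ft_force: [1.1, 0.4, -0.8]
grip_width: 0.0642
```

Emit:
carry_out(steps=[[[-0.2, -4.6, 0], 0, 0.3], [[-0.2, -4.6, 0], 0, 0.3], [[-0.2, -4.6, 0], 0, 0.3], [[-0.2, -4.6, 0], 0, 0.3], [[-0.2, -4.6, 0], 0, 0.3], [[-0.2, -4.6, 0], 0, 0.3], [[-0.2, -4.6, 0], 0, 0.3], [[-0.2, -4.6, 0], 0, 0.3], [[-0.2, -3.5, 0], 0, 0.3], [[0, -2, 0], 0, 0.3]])

```text
time: 32.4
position: [0.5305, -0.3148, 0.2227]
tool_rot: [-0.695, 0.718, 0.008, -0.036]
ft_force: [0.2, 0.2, -0.2]
grip_width: 0.0608
```

```bash
python3 - <<'E'
from h import *
st()
c=snap('top','t12.png'); h=hsv(c); S,V=h[...,1].astype(int),h[...,2].astype(int)
m=((S<75)&(V>150)).astype(np.uint8)
r=blob(c,m,.062,140,145,187,196); print(r[2],r[3],r[0].min(0),r[0].max(0))
s=snap('side','s12.png')
A=cv2.resize(cv2.imread('pics/t12.png')[100:220,85:215],None,fx=3,fy=3,interpolation=2)
B=cv2.resize(cv2.imread('pics/s12.png')[220:340,140:270],None,fx=3,fy=3,interpolation=2)
cv2.imwrite('pics/c12.png',np.hstack([A,B]))
E
```

```text
t 32.4 pos [ 530.5 -314.8  222.7] yaw -91.8 zax [-0.063 -0.038 -0.997] F [ 0.2  0.2 -0.2] w 60.8 q6 0.95
((553.3643188476562, 236.44119262695312), (54.362892150878906, 51.803672790527344), 1.7551186084747314) ((554.3566284179688, 236.1481170654297), 29.15245246887207) [151 160] [171 181]
```

View pics/c12.png

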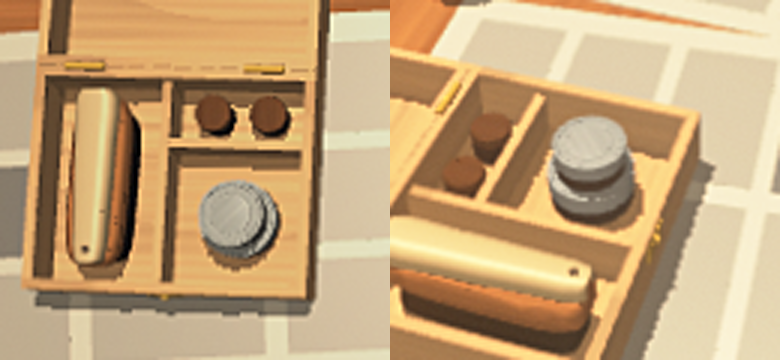

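The medium tin sits flat on the large one, about 2 mm off centre, and the horn and brush are undisturbed. Next is the small tin.

Emit:
carry_out(steps=[[[-0.1, -2, 0], 0, 0.3], [[-0.1, -2, -1], 0, 0.3], [[0, -0.3, -2], 0, 0.3], [[0, 0, -2], 0, 0.3], [[0, 0, -1], 0, 0.3], [[0, 0, 0], 0, 0.3], [[0, 0, 0], 0, 0.3]])

```text
time: 33.2
position: [0.53, -0.3571, 0.159]
tool_rot: [-0.697, 0.716, 0.009, -0.035]
ft_force: [-0.2, 0.2, 0.6]
grip_width: 0.0607
```

```bash
python3 -c "
from h import *
st()"
```

```text
t 33.2 pos [ 530.  -357.1  159. ] yaw -91.5 zax [-0.063 -0.036 -0.997] F [-0.2  0.2  0.6] w 60.7 q6 0.9
```

Emit:
carry_out(steps=[[[-0.2, -0.2, -1], 0, 0.3], [[0, 0, -0.8], 0, 0.3], [[0, 0, -0.4], 0, 0.3], [[0, 0, 0], 0, 0.3], [[0, 0, 0], 0, 0.3]])

```text
time: 33.7
position: [0.529, -0.3594, 0.1372]
tool_rot: [-0.697, 0.716, 0.007, -0.035]
ft_force: [-0.1, 0.4, 0.2]
grip_width: 0.0611
```

Emit:
carry_out(steps=[[[-0.1, 0, -0.5], 0, 0.3], [[0, 0, -0.1], 0, 0.3], [[0, 0, 0], 0, 0.45], [[0, 0, 0], 0, 0.6], [[0, 0, 0], 0, 0.65], [[0, 0, 0], 0, 0.65], [[0, 0, 0], 0, 0.65], [[0, 0, 0], 0, 0.65]], squeeze=18)

```text
time: 34.5
position: [0.5284, -0.3596, 0.1316]
tool_rot: [-0.697, 0.716, 0.006, -0.035]
ft_force: [0.4, -0.4, -0.6]
grip_width: 0.0437
```

```bash
python3 -c "
from h import *
st()"
```

```text
t 34.5 pos [ 528.4 -359.6  131.6] yaw -91.4 zax [-0.059 -0.04  -0.997] F [ 0.4 -0.4 -0.6] w 43.7 q6 0.9
```

Emit:
carry_out(steps=[[[0, 0, 1], 0, 0.65], [[0, 0, 2.5], 0, 0.65], [[0, 0, 2.5], 0, 0.65], [[0.2, 3, 1], 0, 0.65], [[0.2, 4.5, 0], 0, 0.65], [[0.2, 4.5, 0], 0, 0.65], [[0.2, 4.5, 0], 0, 0.65], [[0.2, 4.5, 0], 0, 0.65], [[0.2, 4.5, 0], 0, 0.65], [[0.2, 4.5, 0], 0, 0.65]])

```text
time: 35.5
position: [0.544, -0.0586, 0.212]
tool_rot: [-0.693, 0.72, -0.001, -0.033]
ft_force: [-0.3, 0.2, -0.3]
grip_width: 0.0435
```

Emit:
carry_out(steps=[[[0.2, 4.5, 0], 0, 0.65], [[0.2, 4.5, 0], 0, 0.65], [[0.2, 4.5, 0], 0, 0.65], [[0.2, 4.5, 0], 0, 0.65], [[0.2, 3.5, 0], 0, 0.65], [[0, 2.5, 0], 0, 0.65], [[0, 1, 0], 0, 0.65], [[0, 0, 0], 0, 0.65], [[0, 0, 0], 0, 0.65]])

```text
time: 36.4
position: [0.5543, 0.2074, 0.2198]
tool_rot: [-0.696, 0.718, -0.005, -0.029]
ft_force: [-0.3, -0.4, -0.5]
grip_width: 0.0438
```

```bash
python3 -c "
from h import *
st()"
```

```text
t 36.4 pos [554.3 207.4 219.8] yaw -91.7 zax [-0.035 -0.047 -0.998] F [-0.3 -0.4 -0.5] w 43.8 q6 1.81
```

Emit:
carry_out(steps=[[[0, 1.5, -1], 0, 0.65], [[0, 1.2, -2], 0, 0.65], [[0, 0, -2.5], 0, 0.65], [[0, 0, -2], 0, 0.65], [[0, 0, -1], 0, 0.65], [[0, 0, 0], 0, 0.65], [[0, 0, 0], 0, 0.65]])

```text
time: 37.1
position: [0.5559, 0.2307, 0.1304]
tool_rot: [-0.692, 0.722, -0.005, -0.029]
ft_force: [-0.5, 0.9, 0.1]
grip_width: 0.0437
```

Emit:
carry_out(steps=[[[-0.1, 0.3, -0.9], 0, 0.65], [[-0.1, 0.2, -0.9], 0, 0.65], [[0, 0, -0.6], 0, 0.65], [[0, 0, 0], 0, 0.65], [[0, 0, 0], 0, 0.65]])

```text
time: 37.6
position: [0.5554, 0.2363, 0.1068]
tool_rot: [-0.691, 0.722, -0.006, -0.027]
ft_force: [-1.2, -0.2, -0.2]
grip_width: 0.0432
```

Emit:
carry_out(steps=[[[-0.1, 0, -0.6], 0, 0.65], [[-0.1, 0, -0.6], 0, 0.65], [[0, 0, -0.2], 0, 0.65], [[0, 0, 0], 0, 0.65]])

```text
time: 38.0
position: [0.5535, 0.2365, 0.0922]
tool_rot: [-0.691, 0.722, -0.006, -0.026]
ft_force: [0.6, -0.1, -0.7]
grip_width: 0.0437
```

Emit:
carry_out(steps=[[[0, 0, -0.2], 0, 0.65], [[0, 0, -0.15], 0, 0.65], [[0, 0, 0], 0, 0.65]])

```text
time: 38.3
position: [0.5539, 0.2364, 0.0889]
tool_rot: [-0.691, 0.722, -0.007, -0.026]
ft_force: [-1.3, 0.0, 1.0]
grip_width: 0.0437
```

Contact. Release and retreat.

Emit:
carry_out(steps=[[[0, 0, 0], 0, 0.5], [[0, 0, 0], 0, 0.4], [[0, 0, 0], 0, 0.35], [[0, 0, 0.5], 0, 0.35], [[0, 0, 2], 0, 0.35], [[0, 0, 4], 0, 0.35], [[0, 0, 4], 0, 0.35], [[0, -2, 2], 0, 0.35], [[-0.2, -4.5, 0], 0, 0.3], [[-0.2, -4.5, 0], 0, 0.3]])

```text
time: 39.3
position: [0.5504, 0.1288, 0.2209]
tool_rot: [-0.695, 0.719, -0.008, -0.023]
ft_force: [0.4, -0.8, -0.8]
grip_width: 0.06
```

Emit:
carry_out(steps=[[[-0.2, -4.5, 0], 0, 0.3], [[-0.2, -4.5, 0], 0, 0.3], [[-0.2, -4.5, 0], 0, 0.3], [[-0.2, -4.5, 0], 0, 0.3], [[0, -3, 0], 0, 0.3], [[0, 0, 0], 0, 0.3], [[0, 0, 0], 0, 0.3]])

```text
time: 40.0
position: [0.5425, -0.0948, 0.2261]
tool_rot: [-0.693, 0.721, -0.013, -0.021]
ft_force: [-0.3, -0.1, -0.5]
grip_width: 0.0609
```

```bash
python3 - <<'E'
from h import *
st()
c=snap('top','t13.png'); h=hsv(c); S,V=h[...,1].astype(int),h[...,2].astype(int)
m=((S<75)&(V>150)).astype(np.uint8)
r=blob(c,m,.084,140,145,187,196); print(r[2],r[3],r[0].min(0),r[0].max(0))
s=snap('side','s13.png')
A=cv2.resize(cv2.imread('pics/t13.png')[100:220,85:215],None,fx=3,fy=3,interpolation=2)
B=cv2.resize(cv2.imread('pics/s13.png')[220:340,140:270],None,fx=3,fy=3,interpolation=2)
cv2.imwrite('pics/c13.png',np.hstack([A,B]))
E
```

```text
t 40.0 pos [542.5 -94.8 226.1] yaw -92.3 zax [-0.011 -0.048 -0.999] F [-0.3 -0.1 -0.5] w 60.9 q6 1.29
((555.2837524414062, 235.97714233398438), (42.91167068481445, 40.49469757080078), 2.0396177768707275) ((556.4136352539062, 236.72959899902344), 24.217702865600586) [151 160] [167 177]
```

View pics/c13.png

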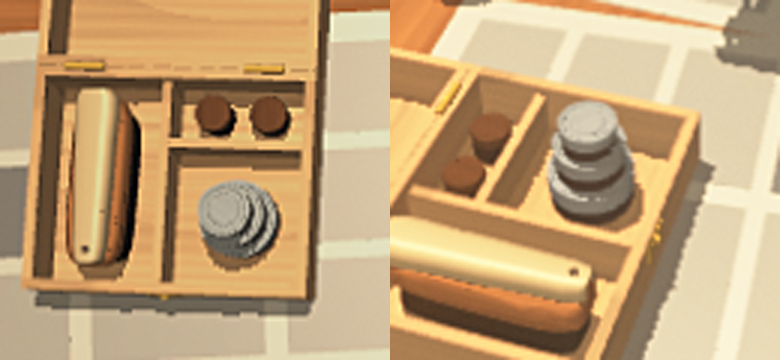

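View pics/s13.png

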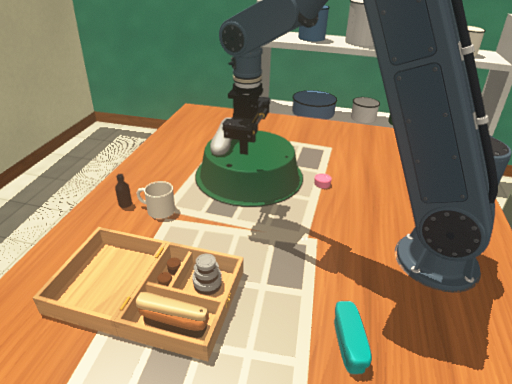

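```bash
python3 -c "
from h import *
st(); print(robot.hand_in())"
```

```text
t 40.1 pos [542.7 -93.8 226.1] yaw -92.1 zax [-0.011 -0.048 -0.999] F [-0.4  0.2  0.3] w 60.9 q6 1.29
the job is handed in; nothing more can be done
None
```

I packed the kit as asked and handed the job in at about 40 s.

- **Brush and horn:** The brush lies bristles down, lengthwise in the long bay. The horn is hollow side down along the middle of its back. Its centre measured (584, 355) mm, against (583, 355.5) for the brush.
- **Tins:** They are stacked large, medium, small in the square well, which I located at (552.5, 236.5) mm. Their centres measured (552, 236), (553, 236) and (555, 236). The stack stands flat in both views.
- **Last, mug and look-alikes:** I didn't touch the last, the mug, the turquoise brush or the pink tin, and the final pictures show nothing disturbed. The arm ended clear of everything.

Two checks were imperfect:
- **Small tin position:** By the gripper position it should be near x = 552.5 mm, so it disagrees with the picture by about 3 mm. I think the picture is biased, because the lower tins' rims blend into the mask.
- **Tool lean:** The tool slowly drifted to as much as 7° off vertical during the moves. I offset this with a half turn, and it caused no visible misplacement.

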